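# Press a screen frame corner shut with a ratchet bench clamp

### The arm

A 6-joint arm with a two-finger parallel gripper is mounted at the origin on the work surface. World frame = base frame: x ahead of the robot, y to its left, z up, the work surface at z = 0. Lengths are in m, angles in rad, forces in N, time in s.
With the tool pointing down it reaches from about 0.4 to 0.925 m from the base axis. Payload 3.4 kg.
Tool frame: the origin (TCP) lies midway between the tips of the shut fingers; the grasp point (between the pads) lies arm.grip_point_offset behind it (arm.grip_point_offset is the distance from the TCP to the grasp point, in m); y points along the fingers, x is the direction in which the jaws open and shut, and the axes are right-handed (so a half turn about y gives the same grasp; the last joint's range is limited). The gripper opens to 85 mm and grips with 20 to 120 N. Pads are 22 mm wide; open, the fingers measure 114 mm over their backs; the gripper's body (76 mm by 85 mm) begins 54 mm behind the grasp point. The pads swing forward as they close: fully open they stand 13 mm farther back than shut.
Start: joints at [1.234, 0.307, 1.506, -0, 1.328, -0.073], TCP at [0.15, 0.555, 0.231] pointing down, gripper open.
Joint ranges: [-3.12, 3.12], [-1.05, 2.28], [0.14, 2.33], [-1.42, 4.57], [0.1, 2.73], [-2.68, 2.68]. Speed limits (rad/s): [2.57, 2.57, 3.14, 3.14, 3.14, 3.14].

### API

Orientations are given as a unit quaternion [x, y, z, w].
In Python, from cell import telemetry, viewer, ticket, arm gives the robot as it stands.
- The arm moves only by the shell command python3 -m inch 'ROWS' [FORCE]. ROWS is JSON, a list that holds one entry, the list of rows, each a list of 5 numbers: the finger opening in cm, from 0 to 8.54, then the shift along the tool's x, y, z in cm, then the turn about the tool's y in rad. In form: [[[hand, dx, dy, dz, spin], ...]]. A call has 1 to 12 rows; each row shifts and turns the pose as measured when the row begins, along the tool's axes as they then stand; what a row does not reach is not made up. A row lasts 1/12 s, in which the tool goes at most 41.7 mm and 7.16 degrees, less where a joint would pass 70% of its speed; a pose out of reach is approached as far as the arm can. A call is refused whole if a number of a shift passes 4.17 or a number of a turn 0.125, either way. A call with a gripper value outside its range is refused whole. The fingers move at their own pace and stop on an object; FORCE is the grip in N (left out, the last holds). Time passes only in rows, so rows that do not move let the fingers close. It gives the time, the measured TCP pose, the force and the opening at its end, in the units of the state.
- telemetry.observe(): the state, without advancing time (a new reading comes with each control period).
- viewer.snapshot(name): name is "scene" or "side" or "wrist"; returns (picture, depth): 400x640x3 uint8, red, green, blue; 400x640 float32, m along the optical axis (not along the pixel's ray), 0 where there is no reading.
- viewer.calibration(name): a dict with "fx", "fy", "cx", "cy" (pixels), "k1" (the pictures are not rectified: a ray, as slopes to the right and down, at radius r is drawn at 1 + k1 r^2 times it, then the intrinsics apply), "eye" and "rotation" of the camera in the world. Camera axes: x right, y down, z forward; pixel columns grow to the right and rows downward; lengths in m; the calibration is good to about 2 mm. A picture is of the moment at which its call begins: read the wrist's pose just before it. calibration takes no time and is no camera call; for the wrist camera it gives the pose at the moment of the call.
- ticket.finish_job(): hands the job in, once; it reports no verdict.
The state is a dict: "time_s": time; "qpos": joint angles; "joint_vel": joint speeds; "effort": joint torques, N m; "eef_pos": TCP position; "tcp_rot": TCP orientation; "wrist_force": force on the tool from outside, world axes, zero at the start; "torque": the same for the moment, N m; "width": finger opening in m.
Only numpy, scipy, OpenCV 4.12 (cv2) and the standard library are available. Lean on these libraries where they do the work, as an engineer would, in place of code of your own. Each camera call takes 0.05 s, during which the arm holds its last target.

### The job

Use the ratchet clamp on the bench to press the loose frame rail home: pump its trigger until the rail sits shut against the cross member and the clamp holds it with a firm squeeze, which you feel as the trigger going stiff, but do not overtighten. Then press the release button down and keep it down until the jaw has sprung all the way back, and leave the clamp standing open with the joint still shut. Work only with trigger and button, gently, and leave the parts of the frame, the toothed bar and the other things on the bench alone.

Things in the scene. Friction and masses are not known exactly. Their poses are not given: they have to be found in the camera images.
- clamp: Clamp's fixed part: plywood board (x -165 to 325, y -75 to 75, top z 18 mm) with a dark steel body (x -150 to 32, y -24 to 24, up to z 88). Origin on the bench on the clamp's centre line. x: level, the way the jaw advances, from the release button past handle and trigger to the frame; z up.
- handle_top (a point): Top of the clamp's fixed black upright handle, 14 x 26 mm, z 150 mm; it stands between release button and trigger, x -73 to -59 mm of the clamp.
- trigger (a joint): Swing (rad) of the trigger: black upright lever 12 mm thick, 22 wide, 75 long, in front (+x) of the handle, pivot at x -15, z 84 mm of the clamp. 0 at rest, leaning 0.335 forward; 0.67 at a hard stop; springs home. The jaw clicks on a tooth at 0.40 to 0.43, a second at 0.57 to 0.60: push to 0.485 for one click (7 mm), 0.635 for two. Let it home (under 0.05) between pushes.
- trigger_front (a point): Crest of a rounded ridge across the trigger's front, 138 mm above the bench at rest; push here level to -x of the clamp: 29.5 mm one click, 38.5 two, 41 stop. Steady push at the end of a one-click stroke: 6 to 7 N jaw free, 9 N rail sliding, 13.3 N holding 7 N, 14 N holding 9.5, 16.7 N holding 15, 17.6 N holding 18. Stop above 13.8 N; over 20 N held is overtight. Moving, up to 24 N.
- release: Steel release button, a 28 mm disc on a 16 mm stem, behind the fixed handle. Axes as the clamp's. Pressed straight down it travels 8 mm to a hard stop; the jaw is free beyond about 4.5 mm (press 6) and a tooth catches it again if the button comes up. It takes about 2 N, 7 N at 6 mm, up to 15 N while the jaw is loaded, and springs up by itself. The jaw needs about 1.2 s to run back.
- release_top (a point): Middle of the top face of the release button, 112 mm above the bench when up, at x -115 mm of the clamp.
- bar: Steel bar with teeth 7 mm apart, running through the clamp body at z 54 mm; it carries the jaw. Its origin and axes are the clamp's when it is fully back; it shifts along the clamp's x as the jaw advances (0 to 88 mm). A spring of about 3 N draws it back. Not to be touched.
- pad: The jaw: black rubber pad 10 x 44 x 36 mm on a spring plunger ahead of the bar. Origin and axes as the bar's, less the plunger's travel (0 to 32 mm). The plunger is soft (0.2 N/mm, from 1 N) for the first 4 to 15 mm, an unseen amount that differs each time, then stiff (1.2 N/mm, about 8 N a click): the squeeze is felt at the trigger, not seen.
- pad_face (a point): Middle of the pad's front face (95 mm ahead of the pad's origin, z 54 mm).
- stile: Cross member of the frame: aluminium box section 40 x 140 x 30 mm lying across the clamp, fixed against a wooden stop. Origin: at the middle of its near face, at the board's top (18 mm above the bench); x, y, z as the clamp's.
- stile_face (a point): Middle of the upper edge of the cross member's near face (51 mm above the stile's origin), on the clamp's centre line.
- rail: Loose frame rail: aluminium section 90 mm long, 30 x 30 mm, between pad and cross member, sliding along the clamp's x on a steel key (friction about 3 N, it stays where it is left). Same origin and axes as the stile when it is shut; it starts 10 to 18 mm open, and its end near the pad is 90 mm from its origin.
- rail_shoulder (a point): Upper edge of the rail's end next to the cross member; coincides with point stile_face when the joint is shut.
- jar: Bystander: closed glass jar, 62 mm wide, 85 mm tall, orange lid. Origin under its centre.
- tape: Bystander: roll of tape lying flat, 100 mm wide, 25 mm high. Origin under its centre.
- squeegee: Bystander: wooden squeegee 220 mm long lying on its side, 90 mm wide, 30 mm high. Origin on the bench under the rubber edge.

How it is judged:
On the way, in this order (a step that is already met when the one before it is completed fails the run):
1. the rail is shut (within 2 mm) and the pad squeezes it with at least 7 N (x of rail_shoulder in the frame of stile above -0.002 m and contact force between pad and rail above 7 N), for 0.3 s.
2. the release has let the jaw spring back (within 4 mm of fully back), the rail still shut (x of rail_shoulder in the frame of stile above -0.002 m and x of bar in the frame of clamp below 0.004 m), for 0.2 s.
At the end, for the whole second after the job is handed in: The rail stands shut against the cross member within 2 mm, the jaw is at rest within 4 mm of fully back, and trigger and release button have sprung back (all of step 2 and linear speed of bar below 0.01 m/s and x of trigger_front in the frame of clamp above 0.012 m and z of release_top in the frame of clamp above 0.1095 m); the robot touches nothing.
It fails at once if the frame is squeezed with more than 22 N (contact force between pad and rail above 22 N).
It fails at once if the robot pushes the clamp with more than 35 N (contact force between any of the fingers, the arm and clamp above 35 N).
It fails at once if the robot touches the rail or the cross member (contact force between any of the fingers, the arm and stile above 1 N).
It fails at once if the robot touches the jaw or the toothed bar (contact force between any of the fingers, the arm and bar above 1 N).
It fails at once if a bystander is moved by more than 20 mm (distance of any of jar, tape, squeegee from where it was at the start of the episode above 0.02 m).
It also fails if it takes over 70 s, if anything falls off the work surface, if the arm or the gripper's body presses on something with over 40 N, if the wrist force passes 120 N, or if a joint passes its speed limit or range.

## Working session

There is one attempt and no reset: what is moved stays moved. The work goes in short steps, Python scripts to look and compute and a shell command to move; the robot and the scene stay as the last step left them, time stands still between calls to the robot, and variables do not carry over. Pictures are saved under pics/ and viewed, and the job is handed in when it is done.

```bash
ls; mkdir -p pics; cat > h.py <<'E'
import numpy as np, cv2
from cell import telemetry, viewer, ticket, arm
def cal(n):
    return viewer.calibration(n)
def ray(c,u,v):
    x=(u-c['cx'])/c['fx'];y=(v-c['cy'])/c['fy'];xd,yd=x,y
    for _ in range(20):
        r2=x*x+y*y;x=xd/(1+c['k1']*r2);y=yd/(1+c['k1']*r2)
    R=np.array(c['rotation']);
    return np.array(c['eye']),R@np.array([x,y,1.0])
def onz(c,u,v,z):
    e,d=ray(c,u,v);return e+d*(z-e[2])/d[2]
def ondepth(c,u,v,dep):
    e,d=ray(c,u,v);return e+d*dep
def proj(c,p):
    q=np.array(c['rotation']).T@(np.array(p)-np.array(c['eye']));x,y=q[0]/q[2],q[1]/q[2];k=1+c['k1']*(x*x+y*y)
    return c['fx']*x*k+c['cx'],c['fy']*y*k+c['cy']
E
python3 - <<'E'
from h import *
print(telemetry.observe(), arm.grip_point_offset)
for n in ["scene","side","wrist"]:
    c=cal(n);print(n,c)
    p,d=viewer.snapshot(n)
    np.savez(f'pics/{n}0.npz',p=p,d=d,**{k:np.array(v) for k,v in c.items()})
    cv2.imwrite(f'pics/{n}0.png',p[...,::-1])
E
```

```text
pics
{'time_s': 0.0, 'qpos': array([ 1.23352664e+00,  3.07543081e-01,  1.50766724e+00,  3.66331323e-06,
        1.32839875e+00, -7.35070069e-02]), 'joint_vel': array([-0.00112101,  0.00162961,  0.00263618,  0.00064722, -0.00093909,
        0.00165198]), 'effort': array([ 2.64588007e-04, -4.57555068e+01, -2.51920134e+01,  1.45484290e-05,
        1.34748008e-02,  3.38157952e-05]), 'eef_pos': array([0.14970662, 0.55444896, 0.2304005 ]), 'tcp_rot': array([ 0.56179737,  0.42931096, -0.43050498, -0.56101807]), 'wrist_force': array([-0.84847524,  0.52961601,  0.20864569]), 'torque': array([0.0103152 , 0.03444608, 0.01958801]), 'width': 0.08507279306645743} 0.0187
scene {'fx': 456.0721376715673, 'fy': 456.0721376715673, 'cx': 328.7647967742338, 'cy': 197.9037343653929, 'k1': -0.0539790859150432, 'eye': array([ 1.20258131, -0.27444695,  0.75319339]), 'rotation': array([ 0.78859787,  0.47624362, -0.19134105, -0.33866506])}
side {'fx': 426.2601791688968, 'fy': 426.2601791688968, 'cx': 317.50412995195046, 'cy': 204.8835427318324, 'k1': -0.052666816960205254, 'eye': array([0.21915407, 0.49040252, 0.71698468]), 'rotation': array([-0.31361092,  0.86438215, -0.36972975,  0.13338517])}
wrist {'fx': 328.37513128432875, 'fy': 328.37513128432875, 'cx': 317.3049676765829, 'cy': 200.0236611588929, 'k1': -0.060642280317849934, 'eye': array([0.07189529, 0.57685088, 0.37372103]), 'rotation': array([0.78376777, 0.60046689, 0.0952772 , 0.12676688])}
```

```bash
python3 - <<'E'
s=open('h.py').read()
s=s.replace("    return viewer.calibration(n)","    c=dict(viewer.calibration(n));c['rotation']=Rotation.from_quat(c['rotation']).as_matrix();return c").replace("import numpy","from scipy.spatial.transform import Rotation\nimport numpy",1)
open('h.py','w').write(s)
E
python3 -c "
from h import *
print(Rotation.from_quat(telemetry.observe()['tcp_rot']).as_matrix().round(3))"
```

```text
[[ 0.261 -0.001 -0.965]
 [ 0.965 -0.002  0.261]
 [-0.002 -1.     0.   ]]
```

View pics/scene0.png

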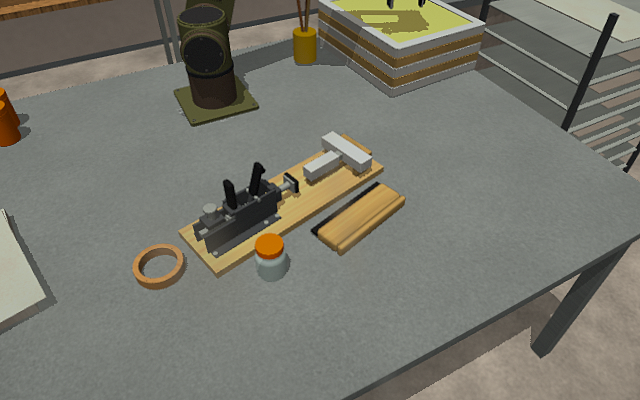

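View pics/side0.png

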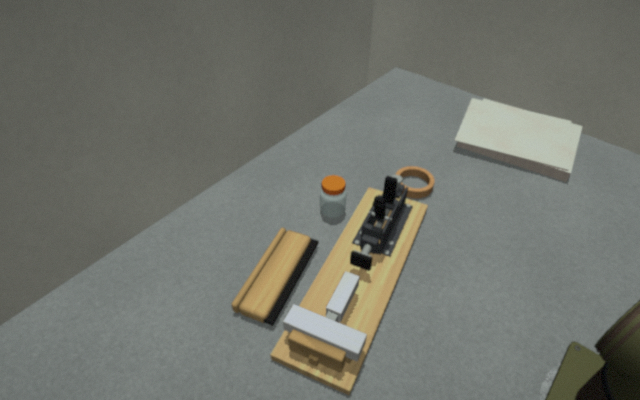

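View pics/wrist0.png

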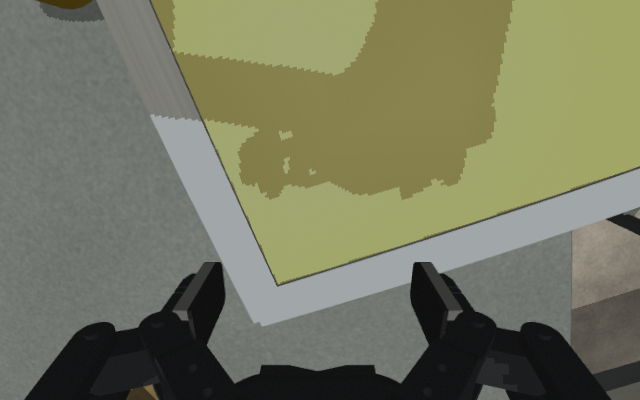

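```bash
python3 - <<'E'
from h import *
p=cv2.imread('pics/scene0.png')[120:290,120:420];cv2.imwrite('pics/scene0c.png',cv2.resize(p,None,fx=2.66,fy=2.66,interpolation=cv2.INTER_CUBIC))
p=cv2.imread('pics/side0.png')[155:395,220:450];cv2.imwrite('pics/side0c.png',cv2.resize(p,None,fx=2.5,fy=2.5,interpolation=cv2.INTER_CUBIC))
E
```

```text
(no output)
```

View pics/scene0c.png

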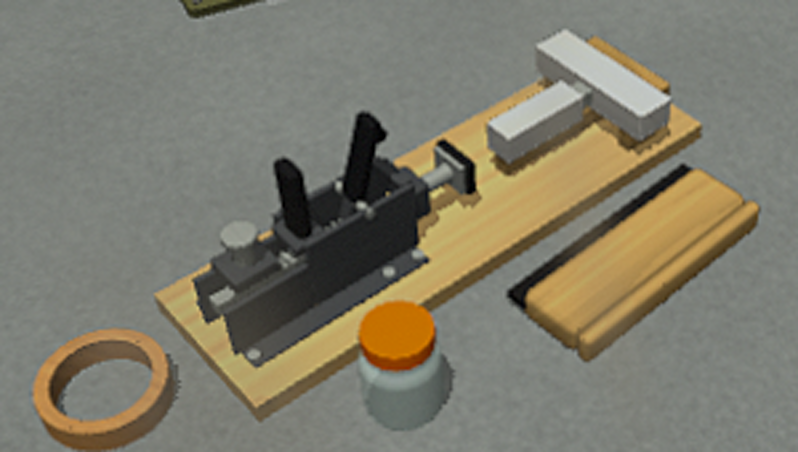

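View pics/side0c.png

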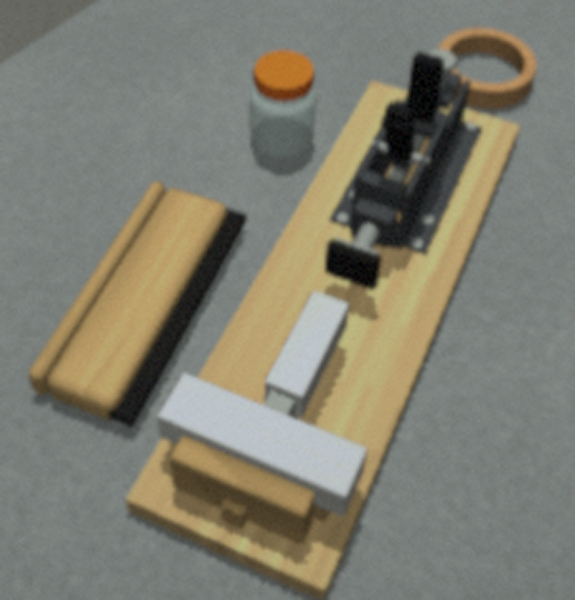

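```bash
python3 - <<'E'
from h import *
from scipy.optimize import least_squares
cs,cd=cal('scene'),cal('side')
S=lambda u,v:(120+u/2.66,120+v/2.66)
D=lambda u,v:(220+u/2.5,155+v/2.5)
obs=[(cs,S(158,297),(-.165,.075)),(cs,S(258,406),(-.165,-.075)),(cs,S(700,128),(.325,-.075)),
(cd,D(372,82),(-.165,-.075)),(cd,D(518,122),(-.165,.075)),(cd,D(130,502),(.325,-.075)),(cd,D(325,585),(.325,.075))]
for c,uv,l in obs: print(onz(c,*uv,.018).round(4),l)
for sel in (obs[:3],obs[3:],obs):
  A=np.array([onz(c,*uv,.018)[:2] for c,uv,l in sel]);B=np.array([l for *_,l in sel])
  def f(q):
    R=np.array([[np.cos(q[2]),-np.sin(q[2])],[np.sin(q[2]),np.cos(q[2])]]);return ((B@R.T+q[:2])-A).ravel()
  r=least_squares(f,[A[0,0],A[0,1],np.arctan2(A[-1,1]-A[0,1],A[-1,0]-A[0,0])]);print(r.x,(r.fun*1000).round(1))
q=r.x
def W(p):
    c,s=np.cos(q[2]),np.sin(q[2]);return np.array([q[0]+c*p[0]-s*p[1],q[1]+s*p[0]+c*p[1],p[2]])
import json
json.dump(list(q),open('pose.json','w'))
for n,p in dict(rel=(-.115,0,.112),handle=(-.066,0,.150)).items():
  print(n,W(p).round(4),np.round(proj(cs,W(p)),1),np.round(proj(cd,W(p)),1))
bs=onz(cs,*S(238,234),.112);bd=onz(cd,*D(437,60),.112);print(bs,bd)
# two-view heights
def tri(u1,u2):
    e1,d1=ray(cs,*u1);e2,d2=ray(cd,*u2);d1/=np.linalg.norm(d1);d2/=np.linalg.norm(d2)
    t=np.linalg.lstsq(np.c_[d1,-d2],e2-e1,rcond=None)[0];a=e1+t[0]*d1;b=e2+t[1]*d2
    return (a+b)/2,np.linalg.norm(a-b)
print('handle',tri(S(287,163),D(427,58)),'trigtip',tri(S(371,117),D(402,108)))
E
```

```text
[ 0.4903 -0.2375  0.018 ] (-0.165, 0.075)
[ 0.6304 -0.2002  0.018 ] (-0.165, -0.075)
[0.5123 0.2675 0.018 ] (0.325, -0.075)
[ 0.6287 -0.2002  0.018 ] (-0.165, -0.075)
[ 0.4884 -0.2426  0.018 ] (-0.165, 0.075)
[0.5041 0.2712 0.018 ] (0.325, -0.075)
[0.3649 0.2309 0.018 ] (0.325, 0.075)
[ 0.519686   -0.0613296   1.82175211] [-2.3 -2.3  2.9 -2.3 -0.7  4.6]
[ 0.51705009 -0.06250003  1.83020502] [ 3.1 -2.5 -1.5  1.4  2.1 -0.3 -3.7  1.5]
[ 0.51808795 -0.06209024  1.8278514 ] [-2.8 -3.2  2.2 -2.4 -4.3  3.8  3.8 -2.4 -0.9  1.9  3.9  0.1 -1.9  2.2]
rel [ 0.5473 -0.1733  0.112 ] [209.4 208.1] [395.7 177.7]
handle [ 0.5349 -0.1259  0.15  ] [227.7 182.6] [390.9 177.4]
[ 0.54702991 -0.17306828  0.112     ] [ 0.54652189 -0.16824745  0.112     ]
handle (array([ 0.53304244, -0.12401962,  0.15067173]), np.float64(0.0017363257199907466)) trigtip (array([ 0.51386878, -0.05243906,  0.15492943]), np.float64(0.004291475466336211))
```

```bash
python3 - <<'E'
from h import *
import json
q=json.load(open('pose.json'));cs,cd=cal('scene'),cal('side')
S=lambda u,v:(120+u/2.66,120+v/2.66)
D=lambda u,v:(220+u/2.5,155+v/2.5)
def L(w):
    c,s=np.cos(q[2]),np.sin(q[2]);d=w[:2]-q[:2];return np.array([c*d[0]+s*d[1],-s*d[0]+c*d[1],w[2]]).round(4)
for n,c,uv,z in [('stile e1',cs,S(537,45),.069),('stile e2',cs,S(640,113),.069),('rail near L',cs,S(488,127),.069),('rail near R',cs,S(508,138),.069),
 ('rail far R',cs,S(586,95),.069),('pad top L',cs,S(437,147),.072),('pad top R',cs,S(472,168),.072),
 ('D stile1',cd,D(185,376),.069),('D stile2',cd,D(365,453),.069),('D rail near L',cd,D(313,295),.069),('D rail near R',cd,D(347,303),.069),('D rail far',cd,D(270,385),.069),('D padtop',cd,D(330,242),.072),('D padtop',cd,D(381,257),.072)]:
  print(n,L(onz(c,*uv,z)))
for n,c,uv in []: pass
for l in [(.095,0,.072)]:pass
E
```

```text
stile e1 [0.2461 0.0677 0.069 ]
stile e2 [ 0.2471 -0.066   0.069 ]
rail near L [0.1346 0.0084 0.069 ]
rail near R [ 0.138 -0.014  0.069]
rail far R [ 0.2289 -0.0163  0.069 ]
pad top L [0.0831 0.0146 0.072 ]
pad top R [ 0.0882 -0.0252  0.072 ]
D stile1 [ 0.2469 -0.0667  0.069 ]
D stile2 [0.2493 0.0698 0.069 ]
D rail near L [ 0.1425 -0.0121  0.069 ]
D rail near R [0.1386 0.0139 0.069 ]
D rail far [ 0.2281 -0.0093  0.069 ]
D padtop [ 0.0911 -0.019   0.072 ]
D padtop [0.0883 0.0225 0.072 ]
```

```bash
python3 -m inch '[[[0,0,0,0,0.12],[0,0,0,0,0.12],[0,0,0,0,0.12],[0,0,0,0,0.12],[0,0,0,0,0.12],[0,0,0,0,0.12],[0,0,0,0,0.12],[0,0,0,0,0.12],[0,0,0,0,0.1]]]' 20
cat >> h.py <<'E'
import json,os
q=json.load(open('pose.json'))
def L(w):
    c,s=np.cos(q[2]),np.sin(q[2]);d=np.array(w[:2])-q[:2];return np.array([c*d[0]+s*d[1],-s*d[0]+c*d[1],w[2]]).round(4)
def W(p):
    c,s=np.cos(q[2]),np.sin(q[2]);return np.array([q[0]+c*p[0]-s*p[1],q[1]+s*p[0]+c*p[1],p[2]])
def go(p):
    s=telemetry.observe();R=Rotation.from_quat(s['tcp_rot']).as_matrix()
    z=R[:,2];a=np.array([np.cos(q[2]),np.sin(q[2]),0])
    sp=np.arctan2(np.cross(z,a)[2],z@a)
    print('t',round(s['time_s'],2),'local',L(s['eef_pos']),'shift cm',(R.T@(W(p)-s['eef_pos'])*100).round(2),'spin',round(-sp,4),'tilt y',R[:,1].round(4),'w',round(s['width'],4))
    f=s['wrist_force'];print('F',f.round(2),'along -x',round(-(f@a)*-1,2),s['qpos'].round(3))
E
python3 -c "
from h import *
go((.045,0,.20))"
```

```text
time_s: 0.9
eef_pos: [0.1488, 0.5519, 0.2267]
tcp_rot: [0.707, 0.07, -0.073, -0.7]
wrist_force: [0.2, 0.6, -0.3]
width: -0.0001
t 0.9 local [0.6877 0.201  0.2267] shift cm [ 23.5    3.09 -63.09] spin -0.0531 tilt y [-0.0033 -0.0094 -1.    ] w -0.0001
F [ 0.15  0.58 -0.28] along -x 0.52 [1.233 0.311 1.513 0.    1.328 1.029]
```

```bash
python3 -m inch '[[[0,1.3,0,-3.5,-0.05],[0,1.3,0,-3.5,0],[0,1.3,0,-3.5,0],[0,1.3,0,-3.5,0],[0,1.3,0,-3.5,0],[0,1.3,0,-3.5,0],[0,1.3,0,-3.5,0],[0,1.3,0,-3.5,0],[0,1.3,0,-3.5,0],[0,1.3,0,-3.5,0],[0,1.3,0,-3.5,0],[0,1.3,0,-3.5,0]]]'
python3 -c "
from h import *
go((.045,0,.20))"
```

```text
time_s: 1.9
eef_pos: [0.4071, 0.1739, 0.225]
tcp_rot: [0.703, 0.09, -0.095, -0.699]
wrist_force: [0.4, 1.1, 0.2]
width: -0.0001
t 1.9 local [0.2565 0.0474 0.225 ] shift cm [  4.62   2.58 -21.16] spin 0.0064 tilt y [-0.0061 -0.0074 -1.    ] w -0.0001
F [0.45 1.11 0.23] along -x 0.96 [ 0.313  0.131  1.766 -0.005  1.253  0.051]
```

```bash
python3 -m inch '[[[0,0.7,0.3,-3.2,0],[0,0.7,0.3,-3.2,0],[0,0.7,0.3,-3.2,0],[0,0.7,0.3,-3.2,0],[0,0.7,0.3,-3.2,0],[0,0.7,0.3,-3.2,0],[0,0,0,0,0],[0,0,0,0,0]]]'
python3 - <<'E'
from h import *
go((.045,0,.20))
c=cal('wrist');p,d=viewer.snapshot('wrist');cv2.imwrite('pics/w1.png',p[...,::-1])
np.savez('pics/w1.npz',**c)
p,d=viewer.snapshot('scene');p=p[100:280,120:420,::-1];cv2.imwrite('pics/s1.png',cv2.resize(p,None,fx=2.6,fy=2.6,interpolation=cv2.INTER_CUBIC))
E
```

```text
time_s: 2.57
eef_pos: [0.5047, -0.0179, 0.2063]
tcp_rot: [0.704, 0.088, -0.091, -0.698]
wrist_force: [-0.5, -0.6, 0.1]
width: -0.0001
t 2.57 local [0.0461 0.0017 0.2063] shift cm [ 0.17  0.63 -0.11] spin -0.0034 tilt y [-0.0034 -0.0091 -1.    ] w -0.0001
F [-0.51 -0.65  0.08] along -x -0.5 [-0.112  0.233  1.683 -0.01   1.228 -0.362]
```

View pics/w1.png

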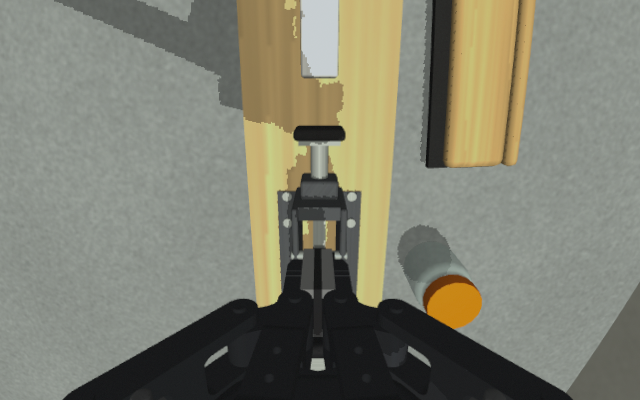

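View pics/s1.png

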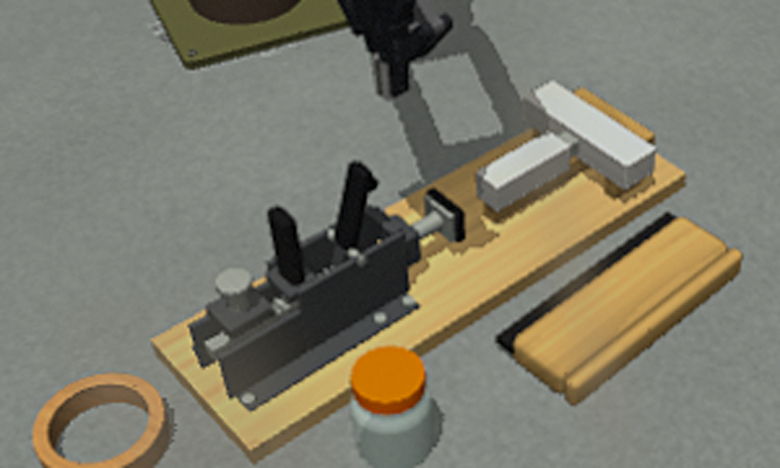

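```bash
python3 - <<'E'
from h import *
c=dict(np.load('pics/w1.npz'))
for n,u,v,z in [('pad front',319.5,126,.072),('pad back',319.5,142,.054),('rail near top',320,76,.069),('boardL',263,300,.018),('boardR',380,300,.018),('boardL',240,10,.018),('boardR',402,10,.018)]:
  print(n,L(onz(c,u,v,z)))
E
```

```text
pad front [0.0996 0.0005 0.072 ]
pad back [0.0836 0.0006 0.054 ]
rail near top [1.391e-01 1.000e-04 6.900e-02]
boardL [-0.1101  0.0686  0.018 ]
boardR [-0.11   -0.0716  0.018 ]
boardL [0.1991 0.0727 0.018 ]
boardR [ 0.1985 -0.0745  0.018 ]
```

```bash
python3 -m inch '[[[0,0.1,1.3,0,0],[0,0.1,1.3,0,0],[0,0,1.3,0,0],[0,0,1.3,0,0],[0,0,1.3,0,0],[0,0,0.6,0,0],[0,0,0.3,0,0],[0,0,0,0,0],[0,0,0,0,0],[0,0,0,0,0]]]'
python3 - <<'E'
from h import *
go((.034,0,.130))
p,d=viewer.snapshot('scene');p=p[140:280,180:340,::-1];cv2.imwrite('pics/s2.png',cv2.resize(p,None,fx=4,fy=4,interpolation=cv2.INTER_CUBIC))
E
```

```text
time_s: 3.5
eef_pos: [0.5025, -0.0054, 0.1329]
tcp_rot: [0.703, 0.095, -0.096, -0.698]
wrist_force: [-0.4, 0.5, 0.6]
width: -0.0002
t 3.5 local [0.0588 0.0007 0.1329] shift cm [ 0.04  0.31 -2.47] spin 0.013 tilt y [-4.0e-04 -6.4e-03 -1.0e+00] w -0.0002
F [-0.43  0.54  0.62] along -x 0.63 [-0.09   0.308  1.791 -0.007  1.043 -0.356]
```

View pics/s2.png

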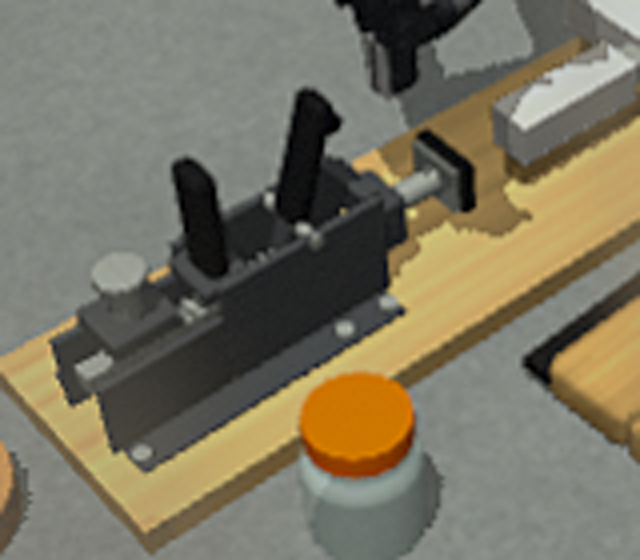

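```bash
python3 -m inch '[[[0,0,0.1,-0.8,-0.01],[0,0,0.1,-0.7,0],[0,0,0.1,-0.4,0],[0,0,0,0,0],[0,0,0,0,0]]]'
python3 -c "
from h import *
go((.026,0,.130))"
```

```text
time_s: 3.97
eef_pos: [0.5104, -0.0267, 0.1321]
tcp_rot: [0.703, 0.1, -0.097, -0.697]
wrist_force: [-0.6, 0.1, 0.2]
width: -0.0001
t 3.97 local [ 0.0361 -0.0016  0.1321] shift cm [-0.18  0.21 -1.01] spin 0.0234 tilt y [ 0.0051 -0.0075 -1.    ] w -0.0001
F [-0.63  0.07  0.23] along -x 0.23 [-0.13   0.317  1.779 -0.008  1.04  -0.407]
```

```bash
for i in 1; do python3 -m inch '[[[0,-0.1,0.1,-0.3,0.025],[0,-0.1,0.1,-0.2,0],[0,0,0,-0.2,0]]]'; done
python3 -c "
from h import *
go((.026,0,.130))"
python3 -m inch '[[[0,0,0,-0.2,0],[0,0,0,-0.2,0]]]'
python3 -c "
from h import *
go((.026,0,.130))"
```

```text
time_s: 4.22
eef_pos: [0.5102, -0.0346, 0.1299]
tcp_rot: [0.704, 0.09, -0.087, -0.699]
wrist_force: [-0.6, 2.7, 1.7]
width: 0.0003
t 4.22 local [0.0286 0.0007 0.1299] shift cm [ 0.07 -0.01 -0.25] spin -0.0054 tilt y [ 0.0048 -0.0068 -1.    ] w 0.0003
F [-0.57  2.73  1.73] along -x 2.79 [-0.146  0.32   1.781 -0.007  1.035 -0.394]
time_s: 4.38
eef_pos: [0.5106, -0.037, 0.1301]
tcp_rot: [0.703, 0.089, -0.087, -0.7]
wrist_force: [-0.7, 4.0, 2.8]
width: 0.0
t 4.38 local [0.0262 0.0009 0.1301] shift cm [ 0.09  0.01 -0.02] spin -0.0067 tilt y [ 0.0038 -0.0028 -1.    ] w 0.0
F [-0.72  4.    2.77] along -x 4.05 [-0.153  0.321  1.778 -0.003  1.038 -0.402]
```

```bash
python3 -m inch '[[[0,0,0,-0.5,0],[0,0,0,-0.5,0],[0,0,0,-0.5,0],[0,0,0,-0.5,0]]]'
python3 -c "
from h import *
go((-.009,0,.130))"
```

```text
time_s: 4.72
eef_pos: [0.5142, -0.0523, 0.1308]
tcp_rot: [-0.7, -0.089, 0.088, 0.703]
wrist_force: [-1.6, 9.8, 6.8]
width: 0.0002
t 4.72 local [0.0105 0.0013 0.1308] shift cm [ 0.14  0.08 -1.95] spin -0.0067 tilt y [ 0.0015  0.0054 -1.    ] w 0.0002
F [-1.63  9.77  6.79] along -x 9.87 [-0.187  0.328  1.765  0.006  1.049 -0.441]
```

```bash
python3 -m inch '[[[0,0,0,-0.5,0],[0,0,0,-0.5,0],[0,0,0,-0.4,0]]]'
python3 -c "
from h import *
go((-.009,0,.130))"
```

```text
time_s: 4.97
eef_pos: [0.5168, -0.0626, 0.1315]
tcp_rot: [-0.697, -0.089, 0.087, 0.706]
wrist_force: [-1.3, 8.6, 3.5]
width: 0.0002
t 4.97 local [-1.000e-04  1.400e-03  1.315e-01] shift cm [ 0.15  0.14 -0.89] spin -0.0076 tilt y [-0.      0.0133 -0.9999] w 0.0002
F [-1.26  8.6   3.48] along -x 8.64 [-0.211  0.333  1.754  0.015  1.057 -0.468]
```

```bash
python3 -m inch '[[[0,-0.05,0.0,-0.4,0],[0,-0.05,0,-0.4,0],[0,0,0,-0.3,0]]]'
python3 -c "
from h import *
go((-.009,0,.130))"
```

```text
time_s: 5.22
eef_pos: [0.5189, -0.0706, 0.1315]
tcp_rot: [-0.694, -0.089, 0.086, 0.709]
wrist_force: [-1.6, 7.7, 1.3]
width: 0.0001
t 5.22 local [-0.0084  0.0014  0.1315] shift cm [ 0.14  0.15 -0.06] spin -0.0086 tilt y [ 6.000e-04  2.040e-02 -9.998e-01] w 0.0001
F [-1.6   7.74  1.27] along -x 7.89 [-0.23   0.337  1.748  0.023  1.061 -0.49 ]
```

```bash
python3 -m inch '[[[0,0,0,-0.1,0],[0,0,0,1.5,0],[0,0,0,1.5,0],[0,0,0,1.0,0]]]'
python3 - <<'E'
from h import *
go((.034,0,.130))
c=cal('wrist');p,d=viewer.snapshot('wrist');cv2.imwrite('pics/w3.png',p[...,::-1]);np.savez('pics/w3.npz',**c)
E
```

```text
time_s: 5.55
eef_pos: [0.5108, -0.0355, 0.1319]
tcp_rot: [-0.696, -0.088, 0.085, 0.708]
wrist_force: [-0.9, -0.1, -0.9]
width: 0.0
t 5.55 local [0.0276 0.0003 0.1319] shift cm [0.02 0.2  0.64] spin -0.0112 tilt y [ 0.0021  0.0179 -0.9998] w 0.0
F [-0.9  -0.13 -0.86] along -x 0.11 [-0.165  0.321  1.773  0.021  1.049 -0.421]
```

View pics/w3.png

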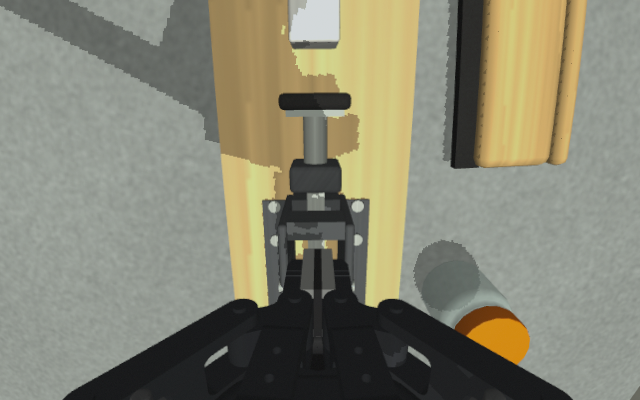

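```bash
python3 - <<'E'
from h import *
c=dict(np.load('pics/w3.npz'))
for n,u,v,z in [('pad front',315,93,.072),('rail near top',315,42,.069)]:
  print(n,L(onz(c,u,v,z)))
go((.034,0,.130))
E
python3 -m inch '[[[0,0,0,0.4,0],[0,0,0,0.1,0],[0,0,0,-0.5,0]]]'
python3 -c "
from h import *
go((-.009,0,.130))"
```

```text
pad front [0.1097 0.0004 0.072 ]
rail near top [1.385e-01 1.000e-04 6.900e-02]
t 5.6 local [0.0292 0.0007 0.1319] shift cm [0.07 0.19 0.48] spin -0.0106 tilt y [ 0.0011  0.0191 -0.9998] w 0.0003
F [-0.28  1.78 -0.15] along -x 1.8 [-0.163  0.32   1.775  0.022  1.049 -0.421]
time_s: 5.85
eef_pos: [0.5098, -0.0342, 0.1317]
tcp_rot: [-0.696, -0.089, 0.087, 0.708]
wrist_force: [-0.4, 3.3, 3.0]
width: -0.0
t 5.85 local [0.0291 0.0009 0.1317] shift cm [ 0.12  0.11 -3.81] spin -0.0078 tilt y [ 9.000e-04  1.720e-02 -9.999e-01] w -0.0
F [-0.43  3.31  2.95] along -x 3.31 [-0.162  0.32   1.775  0.02   1.048 -0.421]
```

```bash
python3 -m inch '[[[0,0.02,0,-0.6,0],[0,0.02,0,-0.5,0],[0,0.02,0,-0.5,0],[0,0.02,0,-0.5,0],[0,0.02,0,-0.5,0],[0,0.02,0,-0.5,0],[0,0,0,-0.5,0],[0,0,0,-0.5,0]]]'
python3 -c "
from h import *
go((-.0095,0,.130))"
```

```text
time_s: 6.52
eef_pos: [0.5191, -0.0676, 0.1329]
tcp_rot: [-0.687, -0.086, 0.085, 0.716]
wrist_force: [-0.6, 6.6, 1.3]
width: 0.0001
t 6.52 local [-0.0056  0.0004  0.1329] shift cm [ 0.04  0.28 -0.4 ] spin -0.0143 tilt y [-0.0046  0.0407 -0.9992] w 0.0001
F [-0.62  6.62  1.26] along -x 6.56 [-0.238  0.339  1.74   0.044  1.077 -0.501]
```

```bash
python3 -m inch '[[[0,0,0.0,-0.6,0]]]'
python3 -c "
from h import *
go((-.0095,0,.130))"
```

```text
time_s: 6.6
eef_pos: [0.5202, -0.072, 0.1326]
tcp_rot: [-0.686, -0.085, 0.085, 0.718]
wrist_force: [0.5, 11.3, -0.9]
width: -0.0001
t 6.6 local [-0.0101  0.0005  0.1326] shift cm [0.05 0.27 0.05] spin -0.0156 tilt y [-0.0055  0.0452 -0.999 ] w -0.0001
F [ 0.55 11.26 -0.92] along -x 10.75 [-0.248  0.342  1.736  0.048  1.081 -0.512]
```

```bash
python3 -m inch '[[[0,0,0.1,2.0,0],[0,0,0.1,2.0,0],[0,0,0.1,0,0]]]'
cat >> h.py <<'E'
def gap(tag):
    c=cal('wrist');p,d=viewer.snapshot('wrist');cv2.imwrite(f'pics/{tag}.png',p[...,::-1])
    vv,uu=np.mgrid[0:160,270:365]
    P=[]
    for v,u in zip(vv.ravel()[::1],uu.ravel()[::1]):
        if d[v,u]>0: P.append(ondepth(c,u,v,d[v,u]))
    P=np.array(P);cq,sq=np.cos(q[2]),np.sin(q[2]);D=P[:,:2]-q[:2]
    X=np.c_[cq*D[:,0]+sq*D[:,1],-sq*D[:,0]+cq*D[:,1],P[:,2]]
    top=X[(X[:,2]>.06)&(abs(X[:,1])<.012)]
    xs=np.sort(top[:,0]);br=np.where(np.diff(xs)>.004)[0]
    segs=np.split(xs,br+1);print('segs',[(round(s[0],4),round(s[-1],4),len(s)) for s in segs if len(s)>8])
E
python3 - <<'E'
from h import *
go((.034,0,.130))
gap('w4')
E
```

```text
time_s: 6.85
eef_pos: [0.5128, -0.037, 0.1312]
tcp_rot: [-0.687, -0.084, 0.083, 0.717]
wrist_force: [-0.6, -0.2, -1.0]
width: 0.0001
t 6.85 local [ 0.0256 -0.0012  0.1312] shift cm [-0.14  0.15  0.83] spin -0.0202 tilt y [-0.0031  0.043  -0.9991] w 0.0001
F [-0.63 -0.19 -0.98] along -x -0.02 [-0.184  0.328  1.765  0.048  1.061 -0.445]
segs [(np.float64(0.0691), np.float64(0.1242), 2565), (np.float64(0.1381), np.float64(0.1617), 1861)]
```

View pics/w4.png

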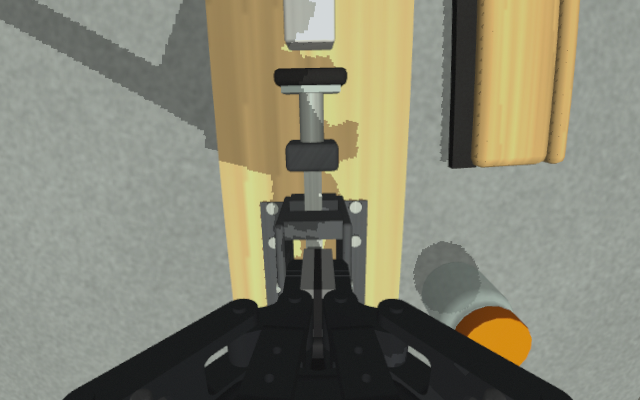

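```bash
python3 -m inch '[[[0,0.1,0.2,0.7,0],[0,0,0,0,0]]]'
python3 -c "
from h import *
go((-.0095,0,.130))"
```

```text
time_s: 7.07
eef_pos: [0.5135, -0.0328, 0.1291]
tcp_rot: [-0.688, -0.084, 0.082, 0.716]
wrist_force: [-0.6, 1.1, 1.2]
width: -0.0003
t 7.07 local [ 0.0295 -0.003   0.1291] shift cm [-0.22 -0.25 -3.9 ] spin -0.0204 tilt y [-0.0018  0.0401 -0.9992] w -0.0003
F [-0.63  1.1   1.16] along -x 1.22 [-0.174  0.33   1.768  0.045  1.053 -0.433]
```

```bash
python3 -m inch '[[[0,-0.1,0,-1.3,-0.02],[0,-0.1,0,-1.3,0],[0,0,0,-0.8,0]]]'
python3 -c "
from h import *
go((-.0095,0,.130))"
```

```text
time_s: 7.32
eef_pos: [0.5188, -0.0601, 0.1289]
tcp_rot: [-0.682, -0.091, 0.09, 0.72]
wrist_force: [-3.0, 9.2, 8.4]
width: 0.0002
t 7.32 local [ 0.0017 -0.0012  0.1289] shift cm [-0.11 -0.17 -1.11] spin -0.0003 tilt y [-0.0044  0.0536 -0.9986] w 0.0002
F [-2.99  9.19  8.45] along -x 9.64 [-0.233  0.343  1.747  0.058  1.069 -0.518]
```

```bash
python3 -m inch '[[[0,-0.05,0,-0.9,0],[0,0,0,-0.4,0]]]'
python3 -c "
from h import *
go((-.0095,0,.130))"
```

```text
time_s: 7.48
eef_pos: [0.5213, -0.0702, 0.1289]
tcp_rot: [-0.679, -0.09, 0.089, 0.723]
wrist_force: [-1.0, 7.2, 0.7]
width: 0.0003
t 7.48 local [-0.0087 -0.0011  0.1289] shift cm [-0.11 -0.12 -0.07] spin -0.0027 tilt y [-0.0054  0.0621 -0.9981] w 0.0003
F [-0.97  7.21  0.71] along -x 7.22 [-0.256  0.349  1.737  0.067  1.077 -0.542]
```

```bash
python3 -m inch '[[[0,0,0.0,-0.1,0],[0,-0.05,0,2.0,0],[0,-0.05,0,2.0,0],[0,0,0,0.3,0],[0,0,0,0,0]]]'
python3 - <<'E'
from h import *
go((-.0095,0,.130))
gap('w5')
E
```

```text
time_s: 7.9
eef_pos: [0.5119, -0.0322, 0.1315]
tcp_rot: [-0.679, -0.089, 0.086, 0.723]
wrist_force: [0.4, -1.1, 0.2]
width: 0.0
t 7.9 local [ 0.0305 -0.0016  0.1315] shift cm [-0.13 -0.1  -4.  ] spin -0.0075 tilt y [-0.0035  0.0628 -0.998 ] w 0.0
F [ 0.36 -1.13  0.16] along -x -1.19 [-0.19   0.327  1.766  0.07   1.065 -0.473]
segs [(np.float64(0.0737), np.float64(0.1689), 5293)]
```

View pics/w5.png

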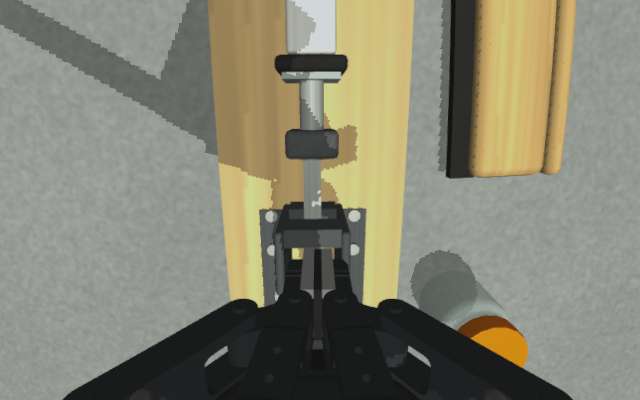

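```bash
python3 -m inch '[[[0,0,0.05,-1.3,0],[0,-0.1,0,-1.3,0],[0,0,0,-1.0,0]]]'
python3 -c "
from h import *
go((-.0095,0,.130))"
```

```text
time_s: 8.2
eef_pos: [0.5186, -0.0609, 0.1305]
tcp_rot: [-0.673, -0.089, 0.086, 0.729]
wrist_force: [-4.1, 13.4, 10.6]
width: 0.0001
t 8.2 local [ 0.001  -0.0008  0.1305] shift cm [-0.07 -0.04 -1.05] spin -0.0088 tilt y [-0.0064  0.0791 -0.9968] w 0.0001
F [-4.14 13.36 10.58] along -x 13.97 [-0.251  0.344  1.741  0.085  1.083 -0.54 ]
```

```bash
python3 -m inch '[[[0,0,0,-0.9,0],[0,0,0,-0.5,0],[0,0,0,-0.2,0]]]'
python3 -c "
from h import *
go((-.0095,0,.130))"
```

```text
time_s: 8.45
eef_pos: [0.5215, -0.0722, 0.1302]
tcp_rot: [-0.667, -0.086, 0.085, 0.735]
wrist_force: [-0.5, 9.2, 2.8]
width: 0.0001
t 8.45 local [-0.0107 -0.0008  0.1302] shift cm [-0.08  0.03  0.11] spin -0.0135 tilt y [-0.0097  0.0952 -0.9954] w 0.0001
F [-0.51  9.16  2.83] along -x 8.99 [-0.281  0.354  1.727  0.1    1.098 -0.571]
```

```bash
python3 -m inch '[[[0,0,0.1,2.0,0],[0,0,0.1,2.0,0],[0,0,0,0.3,0],[0,0,0,0,0]]]'
python3 - <<'E'
from h import *
go((-.001,0,.130))
gap('w6')
p,d=viewer.snapshot('scene');p=p[100:280,120:420,::-1];cv2.imwrite('pics/s6.png',cv2.resize(p,None,fx=2.6,fy=2.6,interpolation=cv2.INTER_CUBIC))
E
```

```text
time_s: 8.78
eef_pos: [0.5136, -0.0348, 0.1319]
tcp_rot: [-0.668, -0.085, 0.083, 0.735]
wrist_force: [0.2, 2.0, -0.7]
width: 0.0
t 8.78 local [ 0.0276 -0.0026  0.1319] shift cm [-0.21 -0.08 -2.86] spin -0.018 tilt y [-0.0074  0.0941 -0.9955] w 0.0
F [ 0.23  1.95 -0.71] along -x 1.83 [-0.215  0.334  1.756  0.103  1.081 -0.503]
segs [(np.float64(0.0729), np.float64(0.1694), 4862)]
```

View pics/s6.png

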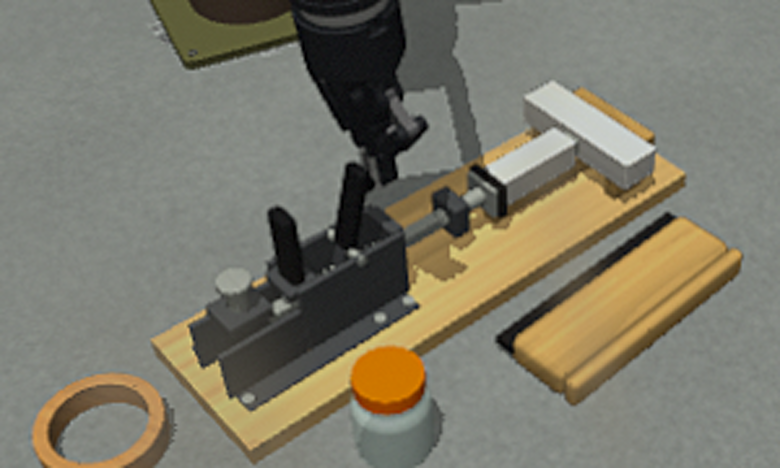

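View pics/w6.png

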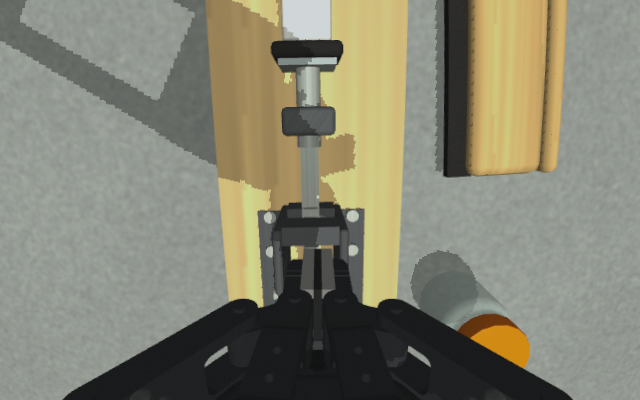

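```bash
python3 -m inch '[[[0,-0.1,0.1,0.6,0],[0,-0.1,0,0,0]]]'
python3 -c "
from h import *
go((.0015,0,.130))"
```

```text
time_s: 9.05
eef_pos: [0.5112, -0.0311, 0.1312]
tcp_rot: [-0.668, -0.085, 0.082, 0.735]
wrist_force: [-0.4, -0.7, 0.1]
width: -0.0
t 9.05 local [ 0.0318 -0.0012  0.1312] shift cm [-0.06 -0.16 -3.03] spin -0.0201 tilt y [-0.0067  0.0936 -0.9956] w -0.0
F [-0.42 -0.7   0.09] along -x -0.57 [-0.209  0.331  1.764  0.103  1.076 -0.495]
```

```bash
python3 -m inch '[[[0,-0.05,0.05,-1.3,-0.02],[0,-0.05,0,-1.3,0],[0,0,0,-0.6,0]]]'
python3 -c "
from h import *
go((.0015,0,.130))"
```

```text
time_s: 9.3
eef_pos: [0.5159, -0.0553, 0.1296]
tcp_rot: [-0.662, -0.091, 0.089, 0.739]
wrist_force: [-1.8, 8.8, 6.8]
width: 0.0001
t 9.3 local [0.0071 0.0004 0.1296] shift cm [ 0.04 -0.1  -0.56] spin -0.0004 tilt y [-0.0101  0.1085 -0.994 ] w 0.0001
F [-1.78  8.75  6.84] along -x 8.92 [-0.262  0.346  1.745  0.115  1.092 -0.573]
```

```bash
python3 -m inch '[[[0,0,0,-0.5,0],[0,0,0,-0.2,0]]]'
python3 -c "
from h import *
go((.0015,0,.130))"
python3 -m inch '[[[0,0,0,-0.1,0]]]'
python3 -c "
from h import *
go((.0015,0,.130))"

```

```text
time_s: 9.47
eef_pos: [0.5167, -0.0589, 0.1302]
tcp_rot: [-0.659, -0.09, 0.088, 0.742]
wrist_force: [-0.4, 7.6, 2.8]
width: 0.0001
t 9.47 local [0.0035 0.0005 0.1302] shift cm [ 0.05  0.   -0.2 ] spin -0.0027 tilt y [-0.0115  0.1173 -0.993 ] w 0.0001
F [-0.44  7.6   2.77] along -x 7.46 [-0.274  0.349  1.739  0.124  1.1   -0.586]
time_s: 9.55
eef_pos: [0.5167, -0.0585, 0.1303]
tcp_rot: [-0.657, -0.09, 0.088, 0.743]
wrist_force: [0.8, 7.4, -0.5]
width: 0.0002
t 9.55 local [0.0039 0.0005 0.1303] shift cm [ 0.05  0.01 -0.24] spin -0.0038 tilt y [-0.012   0.1209 -0.9926] w 0.0002
F [ 0.79  7.36 -0.51] along -x 6.92 [-0.275  0.35   1.738  0.127  1.102 -0.588]
```

```bash
python3 -m inch '[[[0,0,0,-0.5,0]]]'
python3 -c "
from h import *
go((.0015,0,.130))"
python3 -m inch '[[[0,0,0,-0.3,0]]]'
python3 -c "
from h import *
go((.0015,0,.130))"

```

```text
time_s: 9.63
eef_pos: [0.5172, -0.0604, 0.1302]
tcp_rot: [-0.655, -0.089, 0.087, 0.745]
wrist_force: [-1.8, 11.4, 9.1]
width: 0.0002
t 9.63 local [0.0018 0.0005 0.1302] shift cm [ 0.05  0.01 -0.04] spin -0.0048 tilt y [-0.0131  0.1268 -0.9918] w 0.0002
F [-1.77 11.41  9.13] along -x 11.48 [-0.282  0.352  1.735  0.133  1.106 -0.596]
time_s: 9.72
eef_pos: [0.5175, -0.0614, 0.1304]
tcp_rot: [-0.653, -0.089, 0.087, 0.747]
wrist_force: [-0.7, 8.1, 4.6]
width: 0.0003
t 9.72 local [0.0009 0.0004 0.1304] shift cm [0.04 0.05 0.06] spin -0.0055 tilt y [-0.0138  0.1313 -0.9912] w 0.0003
F [-0.68  8.06  4.57] along -x 7.97 [-0.287  0.353  1.733  0.137  1.11  -0.601]
```

```bash
python3 -m inch '[[[0,0,0,1.8,0],[0,0,0,1.6,0],[0,0,0,0.3,0],[0,0,0,0,0]]]'
python3 - <<'E'
from h import *
go((.0015,0,.130))
gap('w7')
p,d=viewer.snapshot('side');p=p[155:395,220:450,::-1];cv2.imwrite('pics/d7.png',cv2.resize(p,None,fx=2.5,fy=2.5,interpolation=cv2.INTER_CUBIC))
E
```

```text
time_s: 10.05
eef_pos: [0.5094, -0.0278, 0.1355]
tcp_rot: [-0.654, -0.089, 0.086, 0.746]
wrist_force: [0.1, 0.1, -0.4]
width: -0.0004
t 10.05 local [ 0.0353 -0.0004  0.1355] shift cm [-0.01  0.12 -3.43] spin -0.0071 tilt y [-0.0115  0.129  -0.9916] w -0.0004
F [ 0.12  0.1  -0.4 ] along -x 0.07 [-0.228  0.329  1.757  0.139  1.1   -0.542]
segs [(np.float64(0.0828), np.float64(0.1825), 4866)]
```

View pics/d7.png

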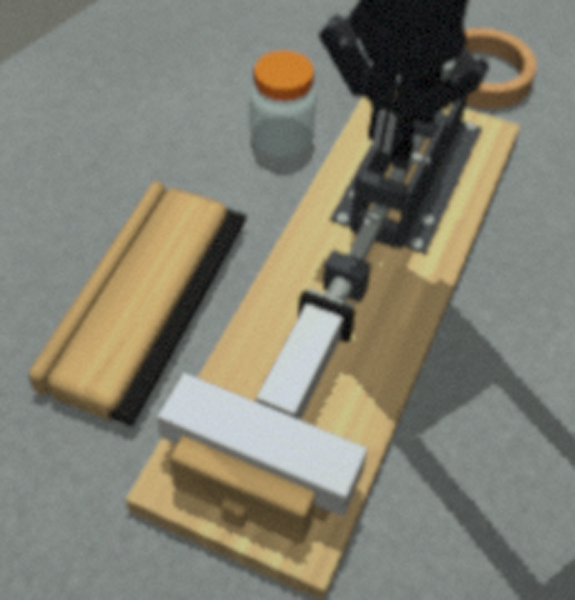

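View pics/w7.png

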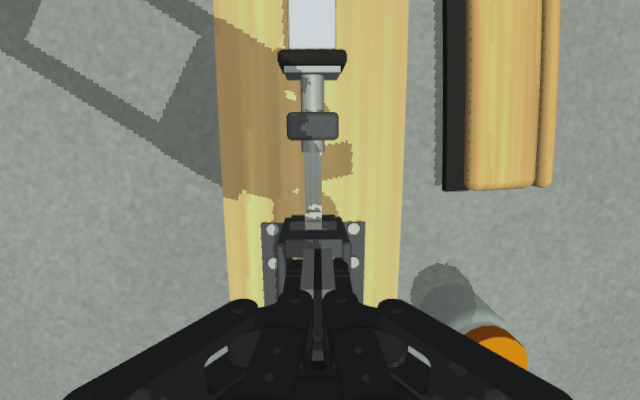

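```bash
python3 -m inch '[[[0,0,0.05,-1.3,0],[0,0,0,-1.3,0],[0,0,-0.1,-0.9,0],[0,0,0,-0.4,0]]]'
python3 -c "
from h import *
go((.0015,0,.130))"
```

```text
time_s: 10.48
eef_pos: [0.5173, -0.0589, 0.1334]
tcp_rot: [-0.646, -0.087, 0.086, 0.753]
wrist_force: [-2.1, 9.0, 7.6]
width: -0.0003
t 10.48 local [ 3.300e-03 -1.000e-04  1.334e-01] shift cm [-0.01  0.31 -0.23] spin -0.0101 tilt y [-0.0164  0.1505 -0.9885] w -0.0003
F [-2.06  8.96  7.62] along -x 9.19 [-0.295  0.353  1.727  0.155  1.126 -0.611]
```

```bash
python3 -m inch '[[[0,0,0,-0.5,0]]]'
python3 -c "
from h import *
go((.0015,0,.130))"
python3 -m inch '[[[0,0,0,-0.3,0]]]'
python3 -c "
from h import *
go((.0015,0,.130))"
python3 -m inch '[[[0,0,0,-0.3,0]]]'
python3 -c "
from h import *
go((.0015,0,.130))"

```

```text
time_s: 10.57
eef_pos: [0.518, -0.0616, 0.1335]
tcp_rot: [-0.643, -0.086, 0.085, 0.756]
wrist_force: [-2.4, 12.6, 11.1]
width: 0.0001
t 10.57 local [ 0.0005 -0.      0.1335] shift cm [-0.01  0.36  0.04] spin -0.0118 tilt y [-0.0177  0.1575 -0.9874] w 0.0001
F [-2.4  12.62 11.05] along -x 12.82 [-0.304  0.356  1.722  0.161  1.132 -0.621]
time_s: 10.65
eef_pos: [0.5184, -0.063, 0.1337]
tcp_rot: [-0.641, -0.086, 0.085, 0.758]
wrist_force: [-1.2, 9.0, 5.5]
width: -0.0002
t 10.65 local [-9.000e-04 -1.000e-04  1.337e-01] shift cm [-0.02  0.41  0.18] spin -0.0131 tilt y [-0.0186  0.1633 -0.9864] w -0.0002
F [-1.21  8.99  5.52] along -x 9.0 [-0.309  0.358  1.719  0.166  1.137 -0.627]
time_s: 10.73
eef_pos: [0.5186, -0.064, 0.1338]
tcp_rot: [-0.639, -0.085, 0.084, 0.76]
wrist_force: [-1.4, 10.7, 5.6]
width: -0.0001
t 10.73 local [-2.000e-03 -1.000e-04  1.338e-01] shift cm [-0.02  0.43  0.28] spin -0.0146 tilt y [-0.0198  0.1694 -0.9853] w -0.0001
F [-1.43 10.67  5.57] along -x 10.68 [-0.315  0.361  1.717  0.171  1.142 -0.633]
```

```bash
python3 -m inch '[[[0,0,0.15,1.8,0],[0,0,0.15,1.6,0],[0,0,0.2,0.5,0.015],[0,0,0.1,0,0]]]'
python3 - <<'E'
from h import *
go((.0015,0,.130))
gap('w8')
p,d=viewer.snapshot('side');p=p[155:395,220:450,::-1];cv2.imwrite('pics/d8.png',cv2.resize(p,None,fx=2.5,fy=2.5,interpolation=cv2.INTER_CUBIC))
E
```

```text
time_s: 11.07
eef_pos: [0.511, -0.0291, 0.1339]
tcp_rot: [-0.64, -0.078, 0.077, 0.76]
wrist_force: [-0.0, 0.6, 0.3]
width: 0.0002
t 11.07 local [ 0.0337 -0.0016  0.1339] shift cm [-0.04 -0.16 -3.24] spin -0.0348 tilt y [-0.0176  0.1679 -0.9856] w 0.0002
F [-0.01  0.57  0.28] along -x 0.56 [-0.255  0.341  1.749  0.177  1.118 -0.559]
segs [(np.float64(0.0842), np.float64(0.1855), 4780)]
```

View pics/d8.png

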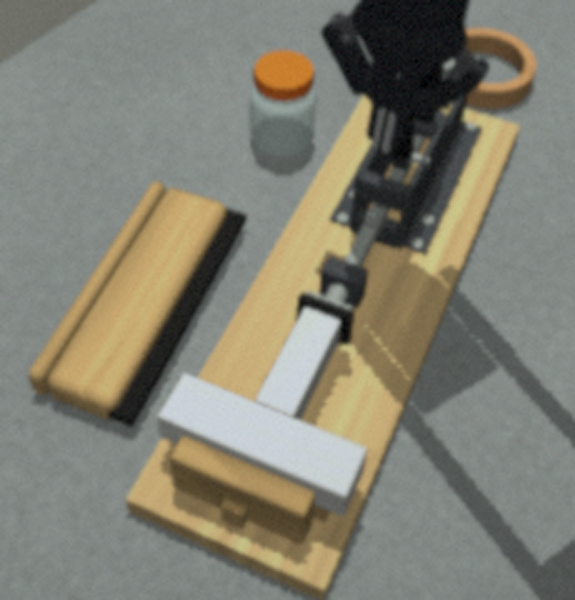

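View pics/w8.png

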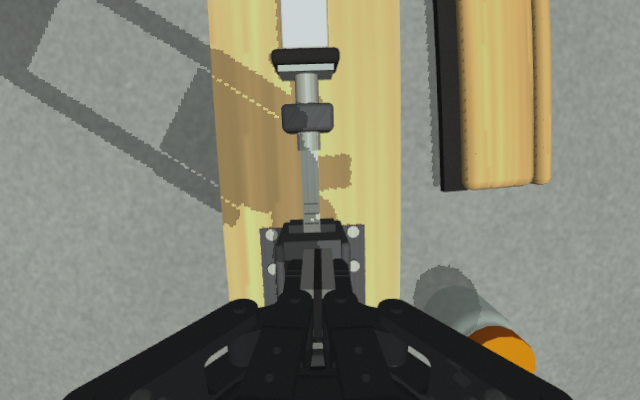

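```bash
python3 -m inch '[[[0,-0.05,0.05,-1.3,-0.035],[0,-0.05,0,-1.3,0],[0,0,-0.1,-0.9,0],[0,0,0,-0.4,0]]]'
python3 -c "
from h import *
go((.0005,0,.130))"
```

```text
time_s: 11.5
eef_pos: [0.5165, -0.0553, 0.1315]
tcp_rot: [-0.628, -0.09, 0.09, 0.768]
wrist_force: [-2.8, 9.1, 7.8]
width: -0.0002
t 11.5 local [ 0.0069 -0.0002  0.1315] shift cm [-0.02  0.02 -0.66] spin 0.0019 tilt y [-0.0245  0.1945 -0.9806] w -0.0002
F [-2.84  9.12  7.84] along -x 9.54 [-0.316  0.365  1.722  0.196  1.147 -0.662]
```

```bash
python3 -m inch '[[[0,0,0,-0.8,0]]]'
python3 -c "
from h import *
go((.0005,0,.130))"
python3 -m inch '[[[0,0,0,-0.4,0]]]'
python3 -c "
from h import *
go((.0005,0,.130))"

```

```text
time_s: 11.58
eef_pos: [0.5173, -0.0586, 0.1315]
tcp_rot: [-0.625, -0.089, 0.09, 0.771]
wrist_force: [-3.8, 15.7, 16.1]
width: -0.0001
t 11.58 local [ 3.600e-03 -1.000e-04  1.315e-01] shift cm [-0.02  0.09 -0.33] spin 0.0011 tilt y [-0.0266  0.2039 -0.9786] w -0.0001
F [-3.85 15.72 16.1 ] along -x 16.19 [-0.327  0.37   1.716  0.203  1.156 -0.674]
time_s: 11.67
eef_pos: [0.5174, -0.059, 0.1319]
tcp_rot: [-0.621, -0.089, 0.09, 0.773]
wrist_force: [-1.2, 12.5, 4.9]
width: 0.0001
t 11.67 local [ 3.200e-03 -1.000e-04  1.319e-01] shift cm [-0.02  0.13 -0.31] spin 0.0002 tilt y [-0.0286  0.212  -0.9768] w 0.0001
F [-1.25 12.47  4.92] along -x 12.38 [-0.332  0.372  1.713  0.21   1.163 -0.681]
```

```bash
python3 -m inch '[[[0,0,0,-0.35,0]]]'
python3 -c "
from h import *
go((.0005,0,.130))"
python3 -m inch '[[[0,0,0,-0.3,0]]]'
python3 -c "
from h import *
go((.0005,0,.130))"

```

```text
time_s: 11.75
eef_pos: [0.5173, -0.0587, 0.132]
tcp_rot: [-0.618, -0.088, 0.09, 0.776]
wrist_force: [-2.0, 12.1, 4.3]
width: -0.0
t 11.75 local [ 3.50e-03 -1.00e-04  1.32e-01] shift cm [-0.01  0.13 -0.34] spin -0.0006 tilt y [-0.0305  0.22   -0.975 ] w -0.0
F [-2.04 12.12  4.32] along -x 12.24 [-0.337  0.374  1.711  0.216  1.169 -0.686]
time_s: 11.83
eef_pos: [0.5172, -0.0581, 0.1321]
tcp_rot: [-0.615, -0.087, 0.09, 0.779]
wrist_force: [-1.6, 11.0, 6.1]
width: 0.0
t 11.83 local [ 4.100e-03 -1.000e-04  1.321e-01] shift cm [-0.02  0.12 -0.4 ] spin -0.0013 tilt y [-0.0323  0.2275 -0.9732] w 0.0
F [-1.57 11.02  6.15] along -x 11.06 [-0.34   0.376  1.709  0.223  1.174 -0.691]
```

```bash
python3 -m inch '[[[0,0,0.2,1.8,0],[0,0,0.3,1.6,0],[0,0,0.3,0.5,0],[0,0,0.1,0,0]]]'
python3 - <<'E'
from h import *
go((.0035,0,.130))
gap('w9')
p,d=viewer.snapshot('side');p=p[155:395,220:450,::-1];cv2.imwrite('pics/d9.png',cv2.resize(p,None,fx=2.5,fy=2.5,interpolation=cv2.INTER_CUBIC))
p,d=viewer.snapshot('scene');p=p[100:280,120:420,::-1];cv2.imwrite('pics/s9.png',cv2.resize(p,None,fx=2.6,fy=2.6,interpolation=cv2.INTER_CUBIC))
E
```

```text
time_s: 12.17
eef_pos: [0.5081, -0.0195, 0.1319]
tcp_rot: [-0.615, -0.087, 0.089, 0.778]
wrist_force: [-0.2, -0.3, 1.2]
width: -0.0002
t 12.17 local [ 0.0438 -0.0012  0.1319] shift cm [-0.09 -0.73 -3.96] spin -0.0022 tilt y [-0.0309  0.2267 -0.9735] w -0.0002
F [-0.24 -0.32  1.2 ] along -x -0.25 [-0.277  0.354  1.748  0.232  1.144 -0.636]
segs [(np.float64(0.0986), np.float64(0.203), 5164)]
```

View pics/d9.png

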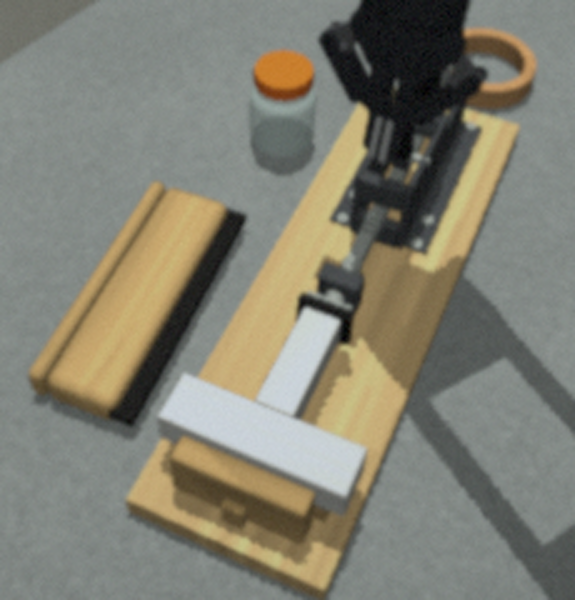

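View pics/s9.png

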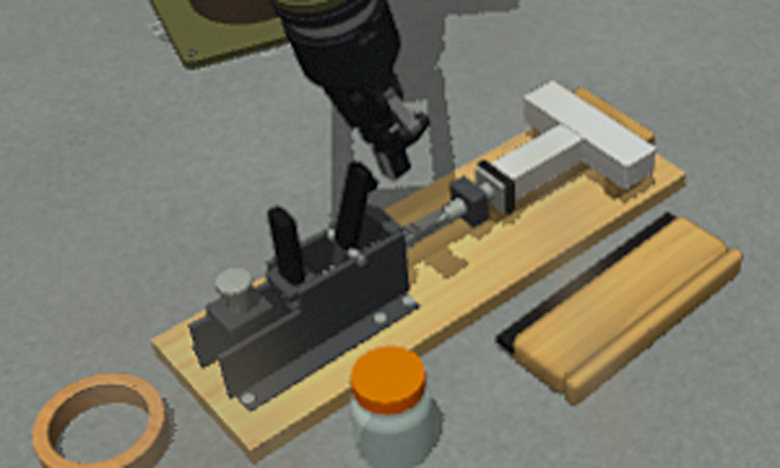

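View pics/w9.png

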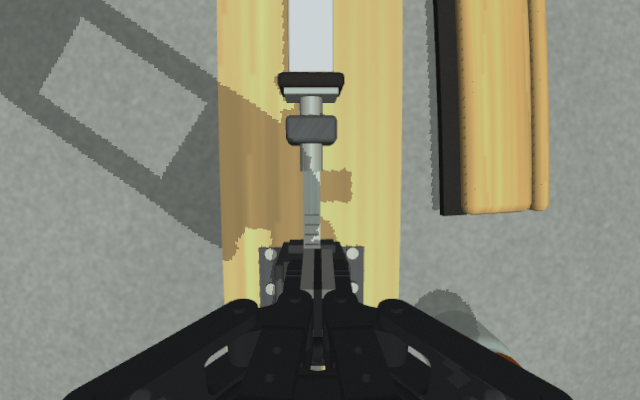

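```bash
python3 - <<'E'
from h import *
c=cal('wrist')
print(L(onz(c,310,72,.072)),L(onz(c,310,115,.066)))
E
echo
```

```text
[0.1533 0.0006 0.072 ] [0.1267 0.0008 0.066 ]
```

```bash
python3 - <<'E'
from h import *
c=dict(np.load('pics/w3.npz'))
print(L(onz(c,315,93,.072)),L(onz(c,315,160,.066)))
E
python3 -c "
from h import *
go((.0035,0,.134))"
```

```text
[0.1097 0.0004 0.072 ] [0.0682 0.001  0.066 ]
t 12.32 local [ 0.0425 -0.0016  0.132 ] shift cm [-0.12 -1.09 -3.76] spin -0.0031 tilt y [-0.0302  0.2264 -0.9736] w -0.0001
F [ 0.25  0.24 -0.75] along -x 0.17 [-0.278  0.355  1.746  0.232  1.144 -0.636]
```

```bash
python3 -m inch '[[[0,-0.05,-0.3,-1.5,0],[0,-0.05,-0.3,-1.4,0],[0,0,-0.25,-1.2,0]]]'
python3 -c "
from h import *
go((.0035,0,.132))"
```

```text
time_s: 12.57
eef_pos: [0.5153, -0.0517, 0.134]
tcp_rot: [-0.607, -0.086, 0.089, 0.785]
wrist_force: [-3.3, 21.8, 17.8]
width: 0.0
t 12.57 local [0.0108 0.     0.134 ] shift cm [ 0.01  0.01 -0.75] spin -0.0033 tilt y [-0.0364  0.2475 -0.9682] w 0.0
F [-3.31 21.8  17.76] along -x 21.93 [-0.342  0.376  1.709  0.241  1.187 -0.698]
```

```bash
python3 -m inch '[[[0,0,-0.25,-0.5,0]]]'
python3 -c "
from h import *
go((.0035,0,.132))"
python3 -m inch '[[[0,0,-0.1,-0.6,0]]]'
python3 -c "
from h import *
go((.0035,0,.132))"
```

```text
time_s: 12.65
eef_pos: [0.5154, -0.0534, 0.1358]
tcp_rot: [-0.603, -0.084, 0.09, 0.788]
wrist_force: [-0.6, 13.0, -3.7]
width: -0.0001
t 12.65 local [0.0091 0.0004 0.1358] shift cm [ 0.04  0.23 -0.64] spin -0.0049 tilt y [-0.0393  0.2568 -0.9657] w -0.0001
F [-0.56 13.04 -3.71] along -x 12.75 [-0.35   0.378  1.703  0.247  1.2   -0.705]
time_s: 12.73
eef_pos: [0.5155, -0.0546, 0.136]
tcp_rot: [-0.599, -0.083, 0.09, 0.792]
wrist_force: [-1.1, 16.8, 7.7]
width: 0.0001
t 12.73 local [0.0079 0.0006 0.136 ] shift cm [ 0.06  0.27 -0.53] spin -0.0065 tilt y [-0.0423  0.2675 -0.9626] w 0.0001
F [-1.14 16.8   7.65] along -x 16.54 [-0.358  0.382  1.699  0.255  1.209 -0.714]
```

```bash
python3 -m inch '[[[0,0,-0.1,-0.9,0]]]'
python3 -c "
from h import *
go((.0035,0,.132))"
python3 -m inch '[[[0,0,-0.1,-0.8,0]]]'
python3 -c "
from h import *
go((.0035,0,.132))"
```

```text
time_s: 12.82
eef_pos: [0.5162, -0.0571, 0.1362]
tcp_rot: [-0.593, -0.082, 0.09, 0.796]
wrist_force: [-3.5, 19.5, 16.8]
width: -0.0002
t 12.82 local [0.0053 0.0006 0.1362] shift cm [ 0.05  0.35 -0.29] spin -0.0077 tilt y [-0.0454  0.2806 -0.9588] w -0.0002
F [-3.5  19.49 16.77] along -x 19.74 [-0.37   0.388  1.692  0.264  1.222 -0.726]
time_s: 12.9
eef_pos: [0.5165, -0.0584, 0.1367]
tcp_rot: [-0.587, -0.081, 0.09, 0.8]
wrist_force: [-1.8, 19.8, 9.9]
width: 0.0
t 12.9 local [0.0039 0.0006 0.1367] shift cm [ 0.05  0.43 -0.18] spin -0.0086 tilt y [-0.0487  0.2943 -0.9545] w 0.0
F [-1.82 19.83  9.94] along -x 19.64 [-0.379  0.394  1.686  0.274  1.234 -0.737]
```

```bash
python3 -m inch '[[[0,0,0,-0.5,0]]]'
python3 -c "
from h import *
go((.0035,0,.132))"
python3 -m inch '[[[0,0,0,-0.4,0]]]'
python3 -c "
from h import *
go((.0035,0,.132))"
```

```text
time_s: 12.98
eef_pos: [0.5163, -0.0575, 0.1369]
tcp_rot: [-0.582, -0.08, 0.09, 0.804]
wrist_force: [-1.8, 15.3, 8.7]
width: -0.0001
t 12.98 local [0.0049 0.0005 0.1369] shift cm [ 0.04  0.42 -0.29] spin -0.0095 tilt y [-0.0516  0.3066 -0.9504] w -0.0001
F [-1.78 15.27  8.74] along -x 15.22 [-0.385  0.397  1.683  0.283  1.243 -0.745]
time_s: 13.07
eef_pos: [0.5161, -0.0563, 0.1371]
tcp_rot: [-0.577, -0.079, 0.09, 0.808]
wrist_force: [-1.8, 13.0, 7.6]
width: -0.0001
t 13.07 local [0.0062 0.0005 0.1371] shift cm [ 0.04  0.4  -0.41] spin -0.0101 tilt y [-0.0541  0.3171 -0.9469] w -0.0001
F [-1.78 13.04  7.65] along -x 13.07 [-0.389  0.401  1.681  0.292  1.251 -0.75 ]
```

```bash
python3 -m inch '[[[0,0,0.3,1.8,0],[0,0,0.4,1.6,0],[0,0,0.4,1.0,0],[0,0,0.0,0,0]]]'
python3 - <<'E'
from h import *
go((.042,0,.132))
c=cal('wrist');gap('w10');np.savez('pics/w10.npz',**c)
p,d=viewer.snapshot('scene');p=p[100:280,120:420,::-1];cv2.imwrite('pics/s10.png',cv2.resize(p,None,fx=2.6,fy=2.6,interpolation=cv2.INTER_CUBIC))
E
```

```text
time_s: 13.4
eef_pos: [0.5058, -0.0118, 0.1406]
tcp_rot: [-0.577, -0.078, 0.089, 0.808]
wrist_force: [-0.2, -0.7, 0.4]
width: -0.0001
t 13.4 local [ 0.0517 -0.0009  0.1406] shift cm [-0.09  0.49 -1.2 ] spin -0.0125 tilt y [-0.0531  0.3177 -0.9467] w -0.0001
F [-0.24 -0.74  0.36] along -x -0.66 [-0.32   0.37   1.725  0.308  1.22  -0.692]
segs [(np.float64(0.115), np.float64(0.2316), 5202)]
```

View pics/s10.png

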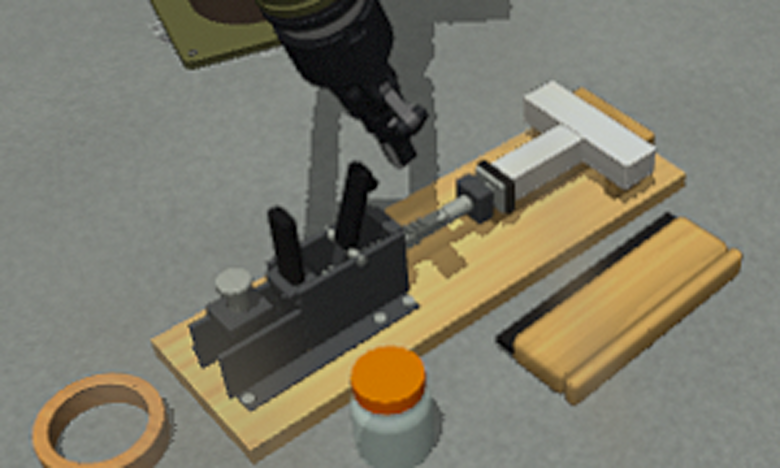

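View pics/w10.png

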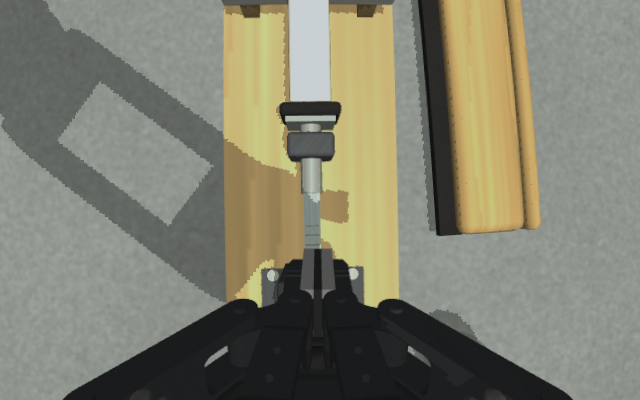

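```bash
python3 - <<'E'
from h import *
c=dict(np.load('pics/w10.npz'))
print(L(onz(c,310,102,.072)),L(onz(c,310,133,.066)), 'stile near edge',L(onz(c,235,3,.069)))
go((-.115,0,.20))
E
```

```text
[0.1542 0.0006 0.072 ] [0.1335 0.001  0.066 ] stile near edge [0.2297 0.0538 0.069 ]
t 13.5 local [ 0.05   -0.0015  0.1406] shift cm [  0.35 -10.9  -13.74] spin -0.0124 tilt y [-0.0517  0.3164 -0.9472] w -0.0001
F [-0.87 -0.04  0.42] along -x 0.18 [-0.322  0.37   1.723  0.307  1.22  -0.693]
```

```bash
python3 -m inch '[[[0,0,-2.0,0.7,0.0],[0,0,-2.0,0.7,0],[0,0,-2.0,0.7,0],[0,0,-1.5,0.5,0],[0,0,0,0,0]]]'
python3 -c "
from h import *
go((-.107,0,.20))"
```

```text
time_s: 13.92
eef_pos: [0.5059, -0.0172, 0.2207]
tcp_rot: [-0.58, -0.077, 0.089, 0.806]
wrist_force: [0.8, -1.3, -0.3]
width: -0.0002
t 13.92 local [0.0465 0.0004 0.2207] shift cm [  0.34  -2.89 -15.22] spin -0.0148 tilt y [-0.0534  0.3124 -0.9484] w -0.0002
F [ 0.84 -1.29 -0.34] along -x -1.47 [-0.326  0.287  1.618  0.287  1.402 -0.637]
```

```bash
python3 -m inch '[[[0,0.06,-0.5,-2.5,0],[0,0.06,-0.5,-2.5,0],[0,0.06,-0.5,-2.5,0],[0,0.06,-0.5,-2.5,0],[0,0.06,-0.5,-2.5,0],[0,0,-0.3,-1.5,0],[0,0,0,0,0],[0,0,0,0,0]]]'
python3 -c "
from h import *
go((-.107,0,.13))"
```

```text
time_s: 14.58
eef_pos: [0.5443, -0.1649, 0.1979]
tcp_rot: [-0.582, -0.078, 0.088, 0.805]
wrist_force: [-0.1, 0.5, 0.6]
width: -0.0001
t 14.58 local [-0.1061  0.0008  0.1979] shift cm [-0.07  6.43 -2.2 ] spin -0.0157 tilt y [-0.0513  0.3082 -0.9499] w -0.0001
F [-0.1   0.53  0.57] along -x 0.54 [-0.527  0.421  1.461  0.244  1.469 -0.816]
```

```bash
python3 -m inch '[[[0,0,1.3,-0.45,0],[0,0,1.3,-0.45,0],[0,0,1.3,-0.45,0],[0,0,1.0,-0.35,0],[0,0,0,0,0]]]'
python3 - <<'E'
from h import *
go((-.107,0,.1165))
p,d=viewer.snapshot('scene');p=p[140:280,160:320,::-1];cv2.imwrite('pics/s11.png',cv2.resize(p,None,fx=4,fy=4,interpolation=cv2.INTER_CUBIC))
E
```

```text
time_s: 15.0
eef_pos: [0.5441, -0.1611, 0.1443]
tcp_rot: [-0.58, -0.078, 0.089, 0.806]
wrist_force: [-1.2, 0.2, -0.8]
width: -0.0003
t 15.0 local [-0.1024 -0.      0.1443] shift cm [-0.06  2.49 -1.31] spin -0.0141 tilt y [-0.0525  0.3106 -0.9491] w -0.0003
F [-1.15  0.23 -0.83] along -x 0.51 [-0.523  0.47   1.529  0.251  1.358 -0.842]
```

View pics/s11.png

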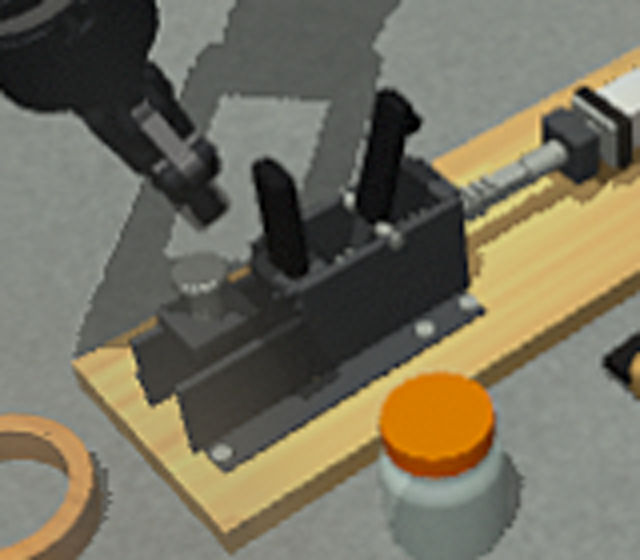

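```bash
python3 -m inch '[[[0,0,0.9,-0.5,0],[0,0,0.8,-0.4,0],[0,0,0.4,-0.3,0],[0,0,0,0,0]]]'
python3 -c "
from h import *
go((-.107,0,.1095))"
```

```text
time_s: 15.38
eef_pos: [0.5472, -0.1649, 0.1215]
tcp_rot: [-0.581, -0.08, 0.088, 0.805]
wrist_force: [0.8, 0.1, 1.0]
width: -0.0002
t 15.38 local [-0.1068 -0.002   0.1215] shift cm [-0.23  1.12 -0.39] spin -0.011 tilt y [-0.0495  0.3092 -0.9497] w -0.0002
F [0.76 0.08 1.  ] along -x -0.12 [-0.526  0.497  1.546  0.254  1.313 -0.859]
```

```bash
python3 -m inch '[[[0,-0.1,0.5,-0.2,0],[0,-0.1,0.4,-0.15,0],[0,0,0.4,-0.15,0]]]'
python3 -c "
from h import *
go((-.107,0,.1095))"
```

```text
time_s: 15.63
eef_pos: [0.5469, -0.166, 0.1084]
tcp_rot: [-0.581, -0.081, 0.087, 0.805]
wrist_force: [-1.8, 0.9, 7.7]
width: 0.0
t 15.63 local [-0.1078 -0.0015  0.1084] shift cm [-0.15 -0.09  0.11] spin -0.0105 tilt y [-0.0466  0.3099 -0.9496] w 0.0
F [-1.84  0.89  7.73] along -x 1.33 [-0.529  0.51   1.561  0.257  1.284 -0.87 ]
```

```bash
python3 -m inch '[[[0,0,0.3,-0.1,0],[0,0,0.25,-0.1,0],[0,0,0.2,-0.08,0],[0,0,0.2,-0.08,0]]]'
python3 -c "
from h import *
go((-.107,0,.1095))"
```

```text
time_s: 15.97
eef_pos: [0.547, -0.166, 0.1061]
tcp_rot: [-0.58, -0.082, 0.087, 0.806]
wrist_force: [-2.5, 0.2, 11.9]
width: 0.0001
t 15.97 local [-0.1078 -0.0015  0.1061] shift cm [-0.14 -0.3   0.18] spin -0.0086 tilt y [-0.0444  0.3128 -0.9488] w 0.0001
F [-2.46  0.22 11.93] along -x 0.83 [-0.531  0.513  1.564  0.261  1.279 -0.877]
```

```bash
python3 -m inch '[[[0,0,0.2,-0.07,0],[0,0,0.2,-0.07,0],[0,0,0.2,-0.07,0],[0,0,0.2,-0.07,0],[0,0,0.2,-0.07,0],[0,0,0.2,-0.07,0],[0,0,0.2,-0.07,0],[0,0,0.2,-0.07,0]]]'
python3 - <<'E'
from h import *
go((-.107,0,.1095))
p,d=viewer.snapshot('scene');p=p[100:280,120:420,::-1];cv2.imwrite('pics/s12.png',cv2.resize(p,None,fx=2.6,fy=2.6,interpolation=cv2.INTER_CUBIC))
E
```

```text
time_s: 16.63
eef_pos: [0.547, -0.166, 0.1061]
tcp_rot: [-0.579, -0.086, 0.085, 0.806]
wrist_force: [-3.5, -0.2, 13.3]
width: 0.0
t 16.63 local [-0.1078 -0.0015  0.1061] shift cm [-0.14 -0.31  0.18] spin -0.0041 tilt y [-0.0368  0.3155 -0.9482] w 0.0
F [-3.54 -0.21 13.29] along -x 0.7 [-0.535  0.511  1.569  0.268  1.273 -0.887]
```

View pics/s12.png

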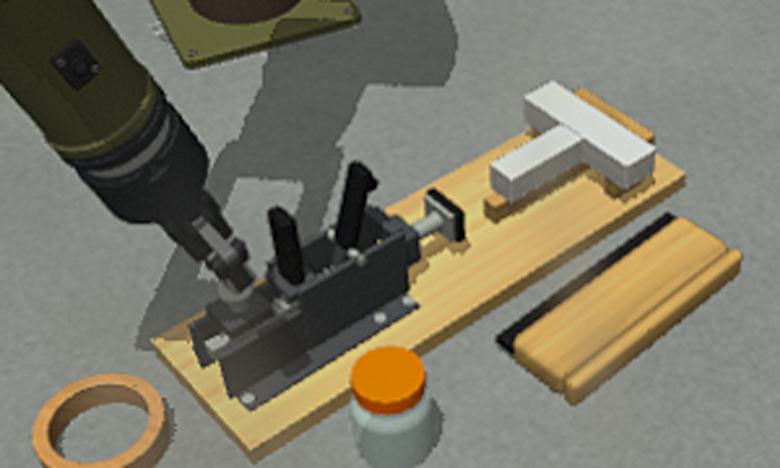

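Jaw has sprung back to its starting place and the rail stays shut. I hold a bit longer, then lift off.

```bash
python3 -m inch '[[[0,0,0.2,-0.07,0],[0,0,0.2,-0.07,0],[0,0,0.2,-0.07,0],[0,0,0.2,-0.07,0],[0,0,0.2,-0.07,0],[0,0,0.2,-0.07,0],[0,0,0.2,-0.07,0],[0,0,0.2,-0.07,0]]]'
python3 -m inch '[[[0,0,-1.0,0.2,0],[0,0,-1.5,0.4,0],[0,0,-2,0.5,0],[0,0,-2,0.5,0],[0,0,-2,0.5,0],[0,0,-2,0.5,0],[0,0,0,0,0],[0,0,0,0,0]]]'
python3 - <<'E'
from h import *
go((-.107,0,.1095))
for n,(a,b,c_,d_),f in [('scene',(100,280,120,420),2.6),('side',(155,395,220,450),2.5)]:
  p,d=viewer.snapshot(n);p=p[a:b,c_:d_,::-1];cv2.imwrite(f'pics/{n}13.png',cv2.resize(p,None,fx=f,fy=f,interpolation=cv2.INTER_CUBIC))
E
```

```text
time_s: 17.35
eef_pos: [0.5469, -0.166, 0.1061]
tcp_rot: [-0.578, -0.09, 0.083, 0.807]
wrist_force: [-4.5, -0.1, 13.1]
width: 0.0001
time_s: 18.02
eef_pos: [0.5428, -0.1777, 0.2198]
tcp_rot: [-0.579, -0.09, 0.082, 0.806]
wrist_force: [-0.2, 0.2, -1.3]
width: 0.0002
t 18.02 local [-0.118   0.0055  0.2198] shift cm [-0.02 10.83 -2.4 ] spin -0.0009 tilt y [-0.0287  0.3155 -0.9485] w 0.0002
F [-0.22  0.17 -1.34] along -x 0.22 [-0.557  0.402  1.437  0.256  1.504 -0.848]
```

View pics/scene13.png

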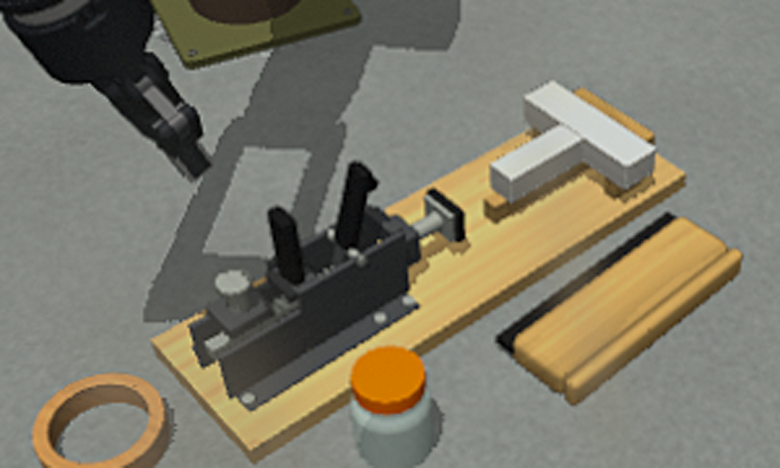

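View pics/side13.png

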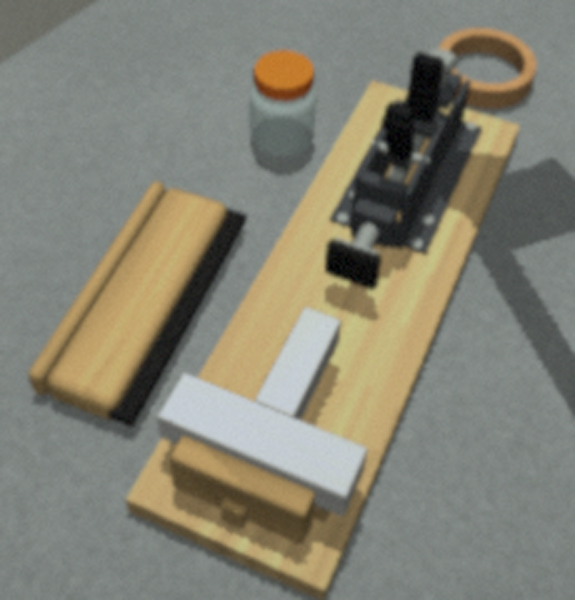

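```bash
python3 - <<'E'
from h import *
c=cal('side');D=lambda u,v:(220+u/2.5,155+v/2.5)
for uv,z in [((307,310),.069),((340,318),.069),((265,402),.069),((330,242),.072),((381,257),.072)]: print(L(onz(c,*D(*uv),z)))
print(telemetry.observe()['wrist_force'],ticket.finish_job())
E
```

```text
[ 0.1572 -0.0108  0.069 ]
[0.1536 0.0142 0.069 ]
[ 0.242  -0.0068  0.069 ]
[ 0.0911 -0.019   0.072 ]
[0.0883 0.0225 0.072 ]
the job is handed in; nothing more can be done
[0.60469944 0.55139688 0.14991259] None
```

I pressed the rail home with the clamp, opened the clamp again with the release button, and handed the job in; no verdict came back. I pumped the trigger twelve clicks: four double strokes, then four single ones.

**Squeeze:** On the last stroke the trigger pushed back with about 20 N moving and 13–15 N while the arm was giving way slightly. The stroke before it read about 11–12 N. The plunger was squeezed in by about 21 mm. From that I put the clamp force at roughly 11–17 N, above the 7 N needed and below 22 N. That is an estimate from noisy readings.

**Release:** I held the button down for about 1.7 s, against its stop, with about 13 N, then lifted clear.

**Last checks:**
- **Jaw:** the side picture shows the pad at the same pixels as at the start.
- **Rail:** no gap shows at the joint. Its near end measured x = 154–157 mm on the clamp; a shut joint should give about 157 mm. Its far corner measured 242 mm against the cross member's 247 mm, so my pixel measurements are good to only a few millimetres and cannot confirm the 2 mm limit.
- **Trigger and button:** both look fully back up.
- **Bystanders:** nothing else on the bench appears to have moved.
- **Robot:** it was touching nothing.

**What went less well:** the hand leaned a little more under each push, reaching about 18° by the end. I could not straighten it with the moves available. Trigger and button still worked with the hand leaning like that.

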